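# Nest the long angle offcut over the narrow one

### The job

Two offcuts of wide aluminium angle lie like little roofs on the long timber rail, and a narrower one lies on the short timber block. Take the longer of the two off the rail and nest it over the narrow one on the block, V over V, legs parallel and ends about level, setting it down rather than dropping it, and let go. Leave the shorter offcut where it is and do not push the narrow one out of place.

Things in the scene. Friction and masses are not known exactly. Their poses are not given: they have to be found in the camera images.
- long_angle: To be moved: aluminium angle like a little roof, ridge up, legs sloping 45 deg; 140 mm long, legs 40 wide, 5 thick, 0.15 kg, astride the rail. Origin: mid length under the ridge, level with the lowest leg edges, 40 mm above the table. y along ridge, x across, z up; half turn is the same. Ridge top z 31.8 mm. Widest at outer leg edges x +-28.3, z 3.5 mm: squeeze across x there, upright fingers, mid length.
- short_angle: Leave alone: the same 40 mm wide, 5 mm thick aluminium angle but only 80 mm long, ridge up on the same rail in line with the long one, 20 mm or more apart; either of the two may be at either end. Origin and axes as for the long one.
- narrow_angle: To nest over: loose aluminium angle, ridge up, 140 mm long, legs 30 wide, 5 thick, astride the short timber block (110 long, 30 wide, roof-shaped top, ridge 65 mm up). Origin: mid length under the ridge, level with its lowest leg edges, 47 mm above the table. y along ridge, x across, z up. Ridge top z 24.7 mm, outer edges x +-21.2, z 3.5 mm. With the long angle nested on it the two origins coincide.
- rail: Fixed timber rail carrying the two wide angles: 340 mm long, 30 wide, upright sides, roof-shaped top (45 deg slopes) with its ridge 65 mm above the table; feet at both ends 50 mm wide, 12 high. The angles' leg edges hang free beside it, 40 mm above the table. Origin: centre of its underside; y along it, z up.
Things that resemble listed ones, but are neither listed nor needed, are in the scene too. Leave any turquoise or yellow look-alike of the long_angle alone.

How it is judged:
At the end, for the whole second after the job is handed in: Long angle at rest over the narrow one: origins within 10 mm across, 18 mm along the ridge, 8 mm in height; ridges and legs parallel within 10 degrees; narrow one ridge up within 10 degrees; narrow and short angles within 30 mm of their starts (x of long_angle in the frame of narrow_angle between -0.01 and 0.01 m and y of long_angle in the frame of narrow_angle between -0.018 and 0.018 m and z of long_angle in the frame of narrow_angle between -0.008 and 0.008 m and angle between the y axis of long_angle and the y axis of narrow_angle, either way round below 0.175 rad and angle between the z axis of long_angle and the z axis of narrow_angle, either way round below 0.175 rad and angle between narrow_angle's own z axis and vertical below 0.175 rad and distance of each of narrow_angle, short_angle from where it was at the start of the episode below 0.03 m and linear speed of long_angle below 0.02 m/s and angular speed of long_angle below 0.2 rad/s); the robot touches nothing.
It fails at once if the short angle is moved more than 30 mm (distance of short_angle from where it was at the start of the episode above 0.03 m).
It fails at once if the narrow angle is pushed more than 30 mm from its place (distance of narrow_angle from where it was at the start of the episode above 0.03 m).
It fails at once if the long angle is dropped: it falls free of the fingers faster than 0.6 m/s (a fall of about 18 mm) (linear speed of long_angle above 0.6 m/s and contact force between long_angle and the fingers below 0.05 N).
It also fails if it takes over 42 s, if anything falls off the work surface, if the arm or the gripper's body presses on something with over 40 N, if the wrist force passes 120 N, or if a joint passes its speed limit or range.

### The arm

A 6-joint arm with a two-finger parallel gripper is mounted at the origin on the work surface. World frame = base frame: x ahead of the robot, y to its left, z up, the work surface at z = 0. Lengths are in m, angles in rad, forces in N, time in s.
With the tool pointing down it reaches from about 0.35 to 0.775 m from the base axis. Payload 5.5 kg.
Tool frame: the origin (TCP) lies where the fingers leave the gripper's body, on its centre line; the fingertips stand 73 mm ahead of it and the grasp point (between the pads) lies 54 mm ahead of it; z points along the fingers, y is the direction in which the jaws open and shut (so a half turn about z gives the same grasp; the last joint's range is limited). The gripper opens to 85 mm and grips with 20 to 120 N. Pads are 22 mm wide; open, the fingers measure 114 mm over their backs; the gripper's body (76 mm by 85 mm) begins 54 mm behind the grasp point. The pads swing forward as they close: fully open they stand 13 mm farther back than shut.
Start: joints at [-1.247, 0.313, 0.046, 1.304, 0, 1.431], TCP at [0.257, -0.514, 0.304] pointing down, gripper open.
Joint ranges: [-2.76, 2.76], [-0.86, 1.69], [-1.03, 1.26], [-2.2, 2.34], [-1.47, 1.5], [-3.14, 3.14]. Speed limits (rad/s): [2.57, 2.57, 3.14, 3.14, 3.14, 3.14].

### API

Orientations are given as a unit quaternion [w, x, y, z].
In Python, from workcell import env, read_camera, job, cut_out gives the robot as it stands.
- The arm moves only by the tool servo_tool, never from a script. Its argument "deltas" is a list of rows, each an object of numbers: "dx", "dy", "dz": the shift along the world's x, y, z in mm; "rx", "ry", "rz": the turn, a rotation vector about the world's x, y, z in rad; "fingers": the closure, from -1 (fully open) to 1 (shut). A call has 1 to 8 rows; each row shifts and turns the commanded pose from where the row before left it; what a row does not reach is not made up. A row lasts 1/10 s, in which the tool goes at most 50 mm and 8.59 degrees, less where a joint would pass 70% of its speed; a pose out of reach is approached as far as the arm can. A call is refused whole if a number of a shift passes 50 or a number of a turn 0.15, either way. A call with a gripper value outside its range is refused whole. The fingers move at their own pace and stop on an object; "newtons" is the grip in N (left out, the last holds). Time passes only in rows, so rows that do not move let the fingers close. It gives the time, the measured TCP pose, the force and the opening at its end, in the units of the state.
- env.get_state(): the state, without advancing time (a new reading comes with each control period).
- read_camera(name): name is "scene" or "top"; returns a dict with "img" (480x640x3 uint8, red, green, blue), "intrinsics" (3x3 intrinsics, pixels), "extrinsics" (4x4, takes a point from camera to world coordinates). Camera axes: x right, y down, z forward; pixel columns grow to the right and rows downward; lengths in m; the calibration is good to about 2 mm. A picture is of the moment at which its call begins. There is no depth.
- job.hand_in(): hands the job in, once; it reports no verdict.
Trained networks look in the newest picture that a camera, given by its name, has taken for a name from the list of things; names that differ only in an ending like _2 or _b are one class to them, and where a whole thing is asked for, a point or a joint stands for the part that bears it (a point fixed in the world has none). Each returns a list of dicts, best first, with "confidence" (0 to 1); they miss things now and then, are a little off and sometimes report something else, mostly with a low value. They report only what shows in the picture. A call takes as long as a camera call. They do not tell look-alikes from the thing itself.
- cut_out(target, camera): "region" (480x640 bool, what is visible of it) and "extent" ([left, top, right, bottom] in pixels, round what is visible of it).
The state is a dict: "clock": time; "joint_pos": joint angles; "qvel": joint speeds; "tau": joint torques, N m; "tcp_pos": TCP position; "orientation": TCP orientation; "wrist_force": force on the tool from outside, world axes, zero at the start; "ft_torque": the same for the moment, N m; "finger_gap": finger opening in m.
Only numpy, scipy, OpenCV 4.12 (cv2) and the standard library are available. Lean on these libraries where they do the work, as an engineer would, in place of code of your own. Each camera call takes 0.05 s, during which the arm holds its last target. There are 200 camera calls.

## Working session

There is one attempt and no reset: what is moved stays moved. The work goes in short steps, Python scripts to look and compute and a tool call to move; the robot and the scene stay as the last step left them, time stands still between calls to the robot, and variables do not carry over. Pictures are saved under pics/ and viewed, about 8 in all and at most 12, crops included, and the job is handed in when it is done.

Besides the shell and the picture viewer there is one more tool, called as name([rows], argument=value, ...), one row to a line, values as JSON. servo_tool: Moves the arm, as the interface text tells. Its arguments: {"type":"object","properties":{"deltas":{"type":"array"},"newtons":{"type":"number"}},"required":["deltas"]}

```bash
mkdir -p pics; cat > h.py <<'E'
import numpy as np,cv2
from workcell import env,read_camera,job,cut_out
def px2w(c,u,v,z):
    K,E=np.array(c["intrinsics"]),np.array(c["extrinsics"])
    d=E[:3,:3]@np.linalg.inv(K)@[u,v,1]; o=E[:3,3]
    return o+d*(z-o[2])/d[2]
def w2px(c,p):
    K,E=np.array(c["intrinsics"]),np.array(c["extrinsics"])
    q=np.linalg.inv(E)@[*p,1]; q=K@q[:3]; return q[:2]/q[2]
E
python3 - <<'E'
from h import *
for n in("top","scene"):
    c=read_camera(n); cv2.imwrite(f"pics/{n}0.png",c["img"][:,:,::-1])
    print(n,np.round(c["extrinsics"],3).tolist(),np.round(c["intrinsics"],1).tolist())
    for t in("long_angle","short_angle","narrow_angle","rail"):
        for r in cut_out(t,n):
            m=r["region"]; v,u=np.nonzero(m)
            print(t,round(r["confidence"],2),r["extent"],m.sum(),cv2.minAreaRect(np.c_[u,v].astype(np.float32)),c["img"][m].mean(0).round())
print(env.get_state())
E
```

```text
top [[-0.004, -0.993, 0.115, 0.34], [-1.0, 0.005, 0.007, 0.073], [-0.008, -0.115, -0.993, 1.24], [0.0, 0.0, 0.0, 1.0]] [[527.9, 0.0, 318.6], [0.0, 527.9, 245.5], [0.0, 0.0, 1.0]]
long_angle 0.69 [205.4, 221.7, 270.9, 255.1] 1563 ((236.870361328125, 237.8558807373047), (25.867366790771484, 64.31388854980469), 76.32869720458984) [145. 141. 141.]
long_angle 0.65 [155.4, 278.7, 210.5, 339.3] 1495 ((181.84861755371094, 308.46270751953125), (24.442609786987305, 62.86845779418945), 44.09062194824219) [164. 134.  25.]
short_angle 0.75 [285.3, 204.7, 323.3, 239.1] 904 ((303.6470642089844, 220.5882568359375), (25.70877456665039, 36.38034439086914), 75.96376037597656) [142. 138. 137.]
narrow_angle 0.94 [434.3, 210.3, 500.1, 239.5] 1107 ((468.0694580078125, 224.8089141845703), (18.366395950317383, 63.23569869995117), 80.90972137451172) [141. 137. 137.]
rail 0.79 [197.3, 203.2, 345.6, 260.3] 856 ((270.779052734375, 231.82373046875), (21.38233184814453, 150.40859985351562), 75.14966583251953) [125.  97.  58.]
scene [[0.155, 0.703, -0.694, 1.359], [0.988, -0.098, 0.122, -0.06], [0.018, -0.705, -0.7
[... 1260 characters left out ...]
k': 0.5, 'joint_pos': array([-1.24658521e+00,  3.13232180e-01,  4.60482781e-02,  1.30358790e+00,
       -2.21930987e-05,  1.43118285e+00]), 'qvel': array([-8.10826124e-04, -3.00430887e-04, -9.86979307e-05,  7.07186494e-04,
        2.22898132e-04,  1.49119319e-03]), 'tau': array([-1.13928945e-03, -4.79997468e+01,  2.98535907e+01,  2.09625112e-03,
       -1.34023753e-04,  4.96897329e-06]), 'tcp_pos': array([ 0.25722457, -0.51427754,  0.30388367]), 'orientation': array([ 1.32313306e-05,  9.73228655e-01,  2.29839043e-01, -9.91926783e-06]), 'wrist_force': array([ 0.00778445, -1.43889504,  0.66769548]), 'ft_torque': array([-0.02265789, -0.0335893 , -0.01912876]), 'finger_gap': 0.08565964290303862}
```

View pics/top0.png

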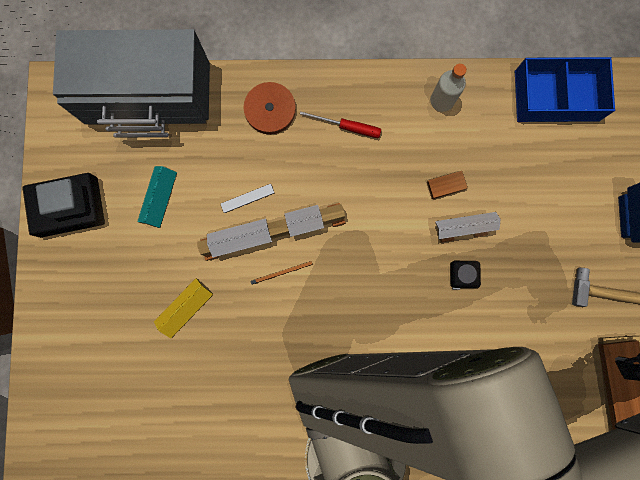

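View pics/scene0.png

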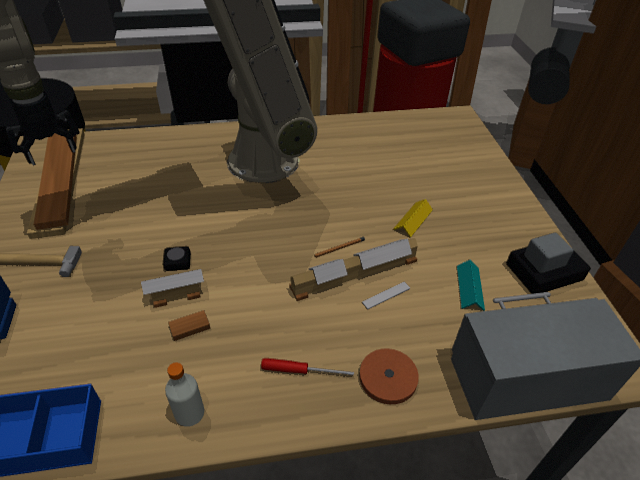

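Top picture: the grey angles on the rail are long at (237,238) and short at (304,220), with the narrow one on the block at (468,225). There are yellow (183,308) and turquoise (158,196) look-alikes off the rail. The grey one at (237,238) fits long_angle: it is on the rail and longer than its neighbour. I'll fit the model outlines in both views and confirm in a crop.

```bash
cat >> h.py <<'E'
from scipy.optimize import minimize
def corners(p,L,leg,z0):
    x,y,a=p; w=leg*.70711+0; s=(leg)*.70711
    pts=[]
    top=leg*.70711+.0035
    for yy in(-L/2,L/2):
        for xx,zz in((0,top),(s,.0035),(-s,.0035),(s-.0035,0),(-s+.0035,0)):
            pts.append([x+xx*np.cos(a)-yy*np.sin(a),y+xx*np.sin(a)+yy*np.cos(a),z0+zz])
    return np.array(pts)
def fit(views,p0,L,leg,z0):
    def cost(p,each=False):
        o=[]
        for c,m in views:
            q=np.array([w2px(c,P) for P in corners(p,L,leg,z0)])
            h=cv2.convexHull((q*64).astype(np.int32))   # supersampled by shift
            M=np.zeros((1920,2560),np.uint8); cv2.fillConvexPoly(M,((h+32)*4).astype(np.int32),1,shift=6)
            B=cv2.resize(m.astype(np.uint8),(2560,1920),interpolation=cv2.INTER_NEAREST)
            o.append(1-(M&B).sum()/(M|B).sum())
        return o if each else sum(o)
    s=np.array([p0]+[np.array(p0)+d for d in np.diag([.012,.012,.1])])
    r=minimize(cost,p0,method="Nelder-Mead",options=dict(initial_simplex=s,xatol=3e-4,fatol=1e-4,maxiter=90))
    return r.x,[round(v,3) for v in cost(r.x,True)]
E
cat > m.py <<'E'
from h import *
ct=read_camera("top"); 
G={n:[(r["region"],r["extent"]) for r in cut_out(n,"top")] for n in("long_angle","short_angle","narrow_angle")}
cs=read_camera("scene")
S={n:[(r["region"],r["extent"]) for r in cut_out(n,"scene")] for n in G}
seed=dict(long_angle=((237,238),(383,253),.14,.04,.04),short_angle=((304,220),(328,270),.08,.04,.04),narrow_angle=((468,225),(171,281),.14,.03,.047))
pick=lambda l,s:min(l,key=lambda r:np.hypot((r[1][0]+r[1][2])/2-s[0],(r[1][1]+r[1][3])/2-s[1]))[0]
for n,(a,b,L,leg,z0) in seed.items():
    mt,ms=pick(G[n],a),pick(S[n],b); p=px2w(ct,*a,z0+.017)
    for nm,v in(("top",[(ct,mt)]),("scene",[(cs,ms)]),("both",[(ct,mt),(cs,ms)])):
        x,e=fit(v,[p[0],p[1],.2],L,leg,z0); print(n,nm,np.round(x,4),e)
i=ct["img"][150:350,140:340,::-1]; j=ct["img"][150:350,400:600,::-1]
cv2.imwrite("pics/crop.png",cv2.resize(np.hstack([i,j]),(800,400),interpolation=cv2.INTER_CUBIC))
E
python3 m.py
```

```text
long_angle top [0.4987 0.2647 0.2601] [np.float64(0.04)]
long_angle scene [0.4959 0.2676 0.2357] [np.float64(0.09)]
long_angle both [0.4978 0.2655 0.2585] [np.float64(0.05), np.float64(0.108)]
short_angle top [0.5377 0.1159 0.236 ] [np.float64(0.046)]
short_angle scene [0.5352 0.1169 0.2512] [np.float64(0.095)]
short_angle both [0.5367 0.1161 0.2527] [np.float64(0.057), np.float64(0.111)]
narrow_angle top [ 0.5243 -0.2558  0.1514] [np.float64(0.046)]
narrow_angle scene [ 0.5219 -0.2555  0.1552] [np.float64(0.055)]
narrow_angle both [ 0.5236 -0.2557  0.1548] [np.float64(0.056), np.float64(0.083)]
```

View pics/crop.png

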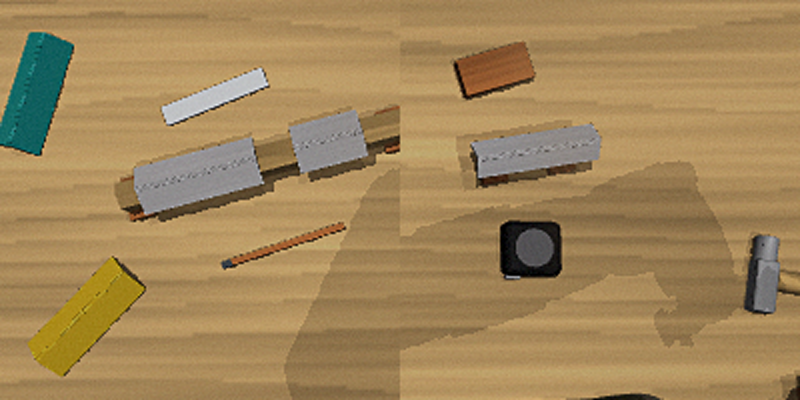

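The crop agrees: the plain grey long angle is on the rail at crop (197,176), next to the shorter grey one at (328,142). The two fits are collinear at yaw 0.256. Moving above the long one.

servo_tool([
  {"dx": 14,"dy": 46,"rz": 0.14,"fingers": -1},
  {"dx": 14,"dy": 46,"rz": 0.14},
  {"dx": 14,"dy": 46,"rz": 0.14},
  {"dx": 14,"dy": 46,"rz": 0.14},
  {"dx": 14,"dy": 46,"rz": 0.14},
  {"dx": 14,"dy": 46,"rz": 0.14},
  {"dx": 14,"dy": 46,"rz": 0.14},
  {"dx": 14,"dy": 46,"rz": 0.14},
])

```text
invalid input at $.deltas[0]: expected keys dx, dy, dz, rx, ry, rz, fingers
```

servo_tool([
  {"dx": 14,"dy": 46,"rz": 0.12},
  {"dx": 14,"dy": 46,"rz": 0.12},
  {"dx": 14,"dy": 46},
  {"dx": 14,"dy": 46},
  {"dx": 14,"dy": 46},
  {"dx": 14,"dy": 46},
  {"dx": 14,"dy": 46},
  {"dx": 14,"dy": 46},
])

```text
invalid input at $.deltas[0]: expected keys dx, dy, dz, rx, ry, rz, fingers
```

Every row needs all seven keys.

servo_tool([
  {"dx": 14,"dy": 46,"dz": 0,"rx": 0,"ry": 0,"rz": 0.14,"fingers": -1},
  {"dx": 14,"dy": 46,"dz": 0,"rx": 0,"ry": 0,"rz": 0.14,"fingers": -1},
  {"dx": 14,"dy": 46,"dz": 0,"rx": 0,"ry": 0,"rz": 0.14,"fingers": -1},
  {"dx": 14,"dy": 46,"dz": 0,"rx": 0,"ry": 0,"rz": 0.14,"fingers": -1},
  {"dx": 14,"dy": 46,"dz": 0,"rx": 0,"ry": 0,"rz": 0.14,"fingers": -1},
  {"dx": 14,"dy": 46,"dz": 0,"rx": 0,"ry": 0,"rz": 0.14,"fingers": -1},
  {"dx": 14,"dy": 46,"dz": 0,"rx": 0,"ry": 0,"rz": 0.14,"fingers": -1},
  {"dx": 14,"dy": 46,"dz": 0,"rx": 0,"ry": 0,"rz": 0.14,"fingers": -1},
])

```text
clock: 1.7
tcp_pos: [0.3693, -0.1445, 0.3042]
orientation: [0.001, 0.701, 0.713, 0.0]
wrist_force: [1.3, -0.2, 0.2]
finger_gap: 0.0856
```

servo_tool([
  {"dx": 14,"dy": 46,"dz": 0,"rx": 0,"ry": 0,"rz": 0.12,"fingers": -1},
  {"dx": 14,"dy": 46,"dz": 0,"rx": 0,"ry": 0,"rz": 0.12,"fingers": -1},
  {"dx": 14,"dy": 46,"dz": 0,"rx": 0,"ry": 0,"rz": 0,"fingers": -1},
  {"dx": 14,"dy": 46,"dz": 0,"rx": 0,"ry": 0,"rz": 0,"fingers": -1},
  {"dx": 14,"dy": 46,"dz": 0,"rx": 0,"ry": 0,"rz": 0,"fingers": -1},
  {"dx": 14,"dy": 46,"dz": 0,"rx": 0,"ry": 0,"rz": 0,"fingers": -1},
  {"dx": 14,"dy": 46,"dz": 0,"rx": 0,"ry": 0,"rz": 0,"fingers": -1},
  {"dx": 14,"dy": 46,"dz": 0,"rx": 0,"ry": 0,"rz": 0,"fingers": -1},
])

```text
clock: 2.5
tcp_pos: [0.4814, 0.2239, 0.3041]
orientation: [0.0, 0.612, 0.791, 0.0]
wrist_force: [0.6, -0.2, 0.4]
finger_gap: 0.0852
```

servo_tool([
  {"dx": 16,"dy": 42,"dz": 0,"rx": 0,"ry": 0,"rz": 0,"fingers": -1},
  {"dx": 0,"dy": 0,"dz": -40,"rx": 0,"ry": 0,"rz": 0,"fingers": -1},
  {"dx": 0,"dy": 0,"dz": -40,"rx": 0,"ry": 0,"rz": 0,"fingers": -1},
  {"dx": 0,"dy": 0,"dz": -40,"rx": 0,"ry": 0,"rz": 0,"fingers": -1},
  {"dx": 0,"dy": 0,"dz": 0,"rx": 0,"ry": 0,"rz": 0,"fingers": -1},
])

```text
clock: 3.0
tcp_pos: [0.4936, 0.2626, 0.1784]
orientation: [-0.003, 0.612, 0.791, -0.005]
wrist_force: [-0.4, -0.1, -0.2]
finger_gap: 0.085
```

```bash
python3 - <<'E'
from h import *
for n,b in(("top",(150,350,130,390)),("scene",(140,300,290,500))):
    c=read_camera(n); i=c["img"].copy()
    for P in corners([.4978,.2655,.255],.14,.04,.04): cv2.circle(i,tuple(int(round(v)) for v in w2px(c,P)),0,(255,0,0),-1)
    i=i[b[0]:b[1],b[2]:b[3],::-1]; cv2.imwrite(f"pics/{n}1.png",cv2.resize(i,None,fx=3,fy=3,interpolation=cv2.INTER_CUBIC))
E
```

```text
(no output)
```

View pics/scene1.png

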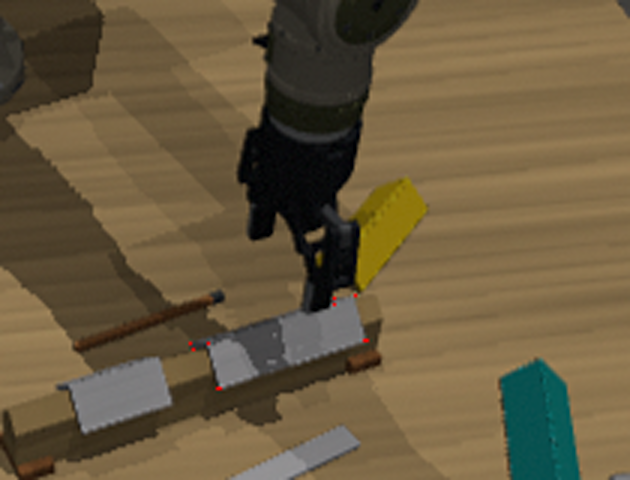

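The scene crop shows the open gripper above the long angle. The projected model corners, at (218,388), (366,341) and (356,296), lie on its ends. Descending.

servo_tool([
  {"dx": 0,"dy": 0,"dz": 0,"rx": 0,"ry": 0,"rz": 0,"fingers": -1},
  {"dx": 0,"dy": 0,"dz": -25,"rx": 0,"ry": 0,"rz": 0,"fingers": -1},
  {"dx": 0,"dy": 0,"dz": 0,"rx": 0,"ry": 0,"rz": 0,"fingers": -1},
  {"dx": 0,"dy": 0,"dz": 0,"rx": 0,"ry": 0,"rz": 0,"fingers": -1},
])

```text
clock: 3.5
tcp_pos: [0.4978, 0.2638, 0.1606]
orientation: [0.0, 0.612, 0.791, 0.001]
wrist_force: [0.3, -0.9, 0.6]
finger_gap: 0.0855
```

servo_tool([
  {"dx": 0,"dy": 2,"dz": -20,"rx": 0,"ry": 0,"rz": 0,"fingers": -1},
  {"dx": 0,"dy": 0,"dz": -20,"rx": 0,"ry": 0,"rz": 0,"fingers": -1},
  {"dx": 0,"dy": 0,"dz": -15,"rx": 0,"ry": 0,"rz": 0,"fingers": -1},
  {"dx": 0,"dy": 0,"dz": -13,"rx": 0,"ry": 0,"rz": 0,"fingers": -1},
  {"dx": 0,"dy": 0,"dz": 0,"rx": 0,"ry": 0,"rz": 0,"fingers": -1},
  {"dx": 0,"dy": 0,"dz": 0,"rx": 0,"ry": 0,"rz": 0,"fingers": -1},
])

```text
clock: 4.1
tcp_pos: [0.4977, 0.2659, 0.0918]
orientation: [0.0, 0.612, 0.791, 0.0]
wrist_force: [0.8, -0.2, -0.3]
finger_gap: 0.0856
```

servo_tool([
  {"dx": 0,"dy": 0,"dz": 0,"rx": 0,"ry": 0,"rz": 0,"fingers": -0.2},
  {"dx": 0,"dy": 0,"dz": 0,"rx": 0,"ry": 0,"rz": 0,"fingers": 0},
  {"dx": 0,"dy": 0,"dz": 0,"rx": 0,"ry": 0,"rz": 0,"fingers": 0.3},
  {"dx": 0,"dy": 0,"dz": 0,"rx": 0,"ry": 0,"rz": 0,"fingers": 0.6},
  {"dx": 0,"dy": 0,"dz": 0,"rx": 0,"ry": 0,"rz": 0,"fingers": 1},
  {"dx": 0,"dy": 0,"dz": 0,"rx": 0,"ry": 0,"rz": 0,"fingers": 1},
  {"dx": 0,"dy": 0,"dz": 0,"rx": 0,"ry": 0,"rz": 0,"fingers": 1},
], newtons=30)

```text
clock: 4.8
tcp_pos: [0.4979, 0.266, 0.0922]
orientation: [0.001, 0.612, 0.791, 0.001]
wrist_force: [-0.9, -0.8, 6.0]
finger_gap: 0.0549
```

servo_tool([
  {"dx": 0,"dy": 0,"dz": 0,"rx": 0,"ry": 0,"rz": 0,"fingers": 1},
  {"dx": 0,"dy": 0,"dz": 0,"rx": 0,"ry": 0,"rz": 0,"fingers": 1},
  {"dx": 0,"dy": 0,"dz": 0,"rx": 0,"ry": 0,"rz": 0,"fingers": 1},
])

```text
clock: 5.1
tcp_pos: [0.4979, 0.266, 0.0922]
orientation: [0.001, 0.612, 0.791, 0.001]
wrist_force: [-1.3, -0.2, 5.4]
finger_gap: 0.0546
```

servo_tool([
  {"dx": 0,"dy": 0,"dz": 3,"rx": 0,"ry": 0,"rz": 0,"fingers": 1},
  {"dx": 0,"dy": 0,"dz": 5,"rx": 0,"ry": 0,"rz": 0,"fingers": 1},
  {"dx": 0,"dy": 0,"dz": 7,"rx": 0,"ry": 0,"rz": 0,"fingers": 1},
  {"dx": 0,"dy": 0,"dz": 0,"rx": 0,"ry": 0,"rz": 0,"fingers": 1},
  {"dx": 0,"dy": 0,"dz": 0,"rx": 0,"ry": 0,"rz": 0,"fingers": 1},
])

```text
clock: 5.6
tcp_pos: [0.4974, 0.2658, 0.1062]
orientation: [0.0, 0.612, 0.791, 0.0]
wrist_force: [0.3, -0.2, -2.1]
finger_gap: 0.0544
```

```bash
python3 - <<'E'
from h import *
n,b="scene",(150,290,300,470)
c=read_camera(n); i=c["img"][b[0]:b[1],b[2]:b[3],::-1]
cv2.imwrite("pics/s2.png",cv2.resize(i,None,fx=4,fy=4,interpolation=cv2.INTER_CUBIC))
E
```

```text
(no output)
```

View pics/s2.png

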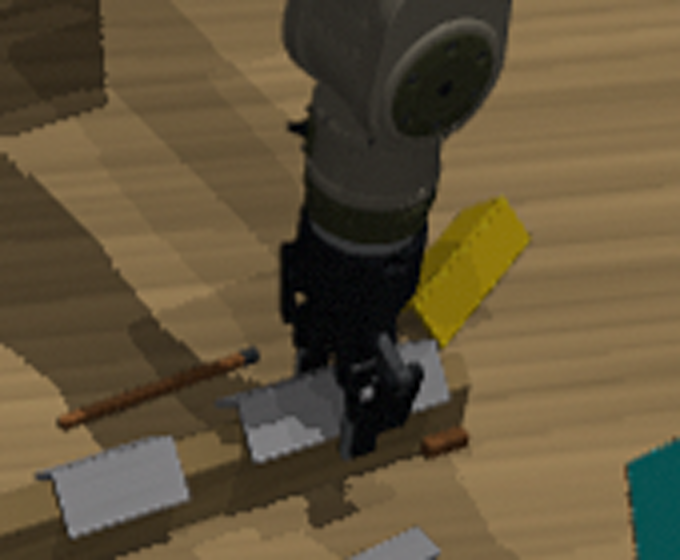

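The scene crop shows the long angle held at mid length between the fingers, at (345,400), and raised. The short one at (120,485) has not moved. The force of −2.1 N roughly fits its 1.5 N weight. Lifting and carrying.

servo_tool([
  {"dx": 0,"dy": 0,"dz": 15,"rx": 0,"ry": 0,"rz": 0,"fingers": 1},
  {"dx": 0,"dy": 0,"dz": 25,"rx": 0,"ry": 0,"rz": 0,"fingers": 1},
  {"dx": 0,"dy": 0,"dz": 30,"rx": 0,"ry": 0,"rz": 0,"fingers": 1},
  {"dx": 0,"dy": 0,"dz": 20,"rx": 0,"ry": 0,"rz": 0,"fingers": 1},
  {"dx": 0,"dy": -10,"dz": 10,"rx": 0,"ry": 0,"rz": 0,"fingers": 1},
  {"dx": 2,"dy": -20,"dz": 0,"rx": 0,"ry": 0,"rz": -0.01,"fingers": 1},
  {"dx": 2,"dy": -30,"dz": 0,"rx": 0,"ry": 0,"rz": -0.01,"fingers": 1},
  {"dx": 2,"dy": -30,"dz": 0,"rx": 0,"ry": 0,"rz": -0.01,"fingers": 1},
], newtons=40)

```text
clock: 6.45
tcp_pos: [0.5026, 0.1744, 0.2051]
orientation: [-0.0, 0.624, 0.782, -0.001]
wrist_force: [0.9, 0.0, -2.2]
finger_gap: 0.0543
```

servo_tool([
  {"dx": 2,"dy": -35,"dz": 0,"rx": 0,"ry": 0,"rz": -0.01,"fingers": 1},
  {"dx": 2,"dy": -35,"dz": 0,"rx": 0,"ry": 0,"rz": -0.01,"fingers": 1},
  {"dx": 2,"dy": -35,"dz": 0,"rx": 0,"ry": 0,"rz": -0.01,"fingers": 1},
  {"dx": 2,"dy": -35,"dz": 0,"rx": 0,"ry": 0,"rz": -0.01,"fingers": 1},
  {"dx": 2,"dy": -35,"dz": 0,"rx": 0,"ry": 0,"rz": -0.01,"fingers": 1},
  {"dx": 2,"dy": -35,"dz": 0,"rx": 0,"ry": 0,"rz": -0.01,"fingers": 1},
  {"dx": 2,"dy": -35,"dz": 0,"rx": 0,"ry": 0,"rz": -0.01,"fingers": 1},
  {"dx": 2,"dy": -35,"dz": 0,"rx": 0,"ry": 0,"rz": 0,"fingers": 1},
])

```text
clock: 7.25
tcp_pos: [0.5182, -0.1061, 0.205]
orientation: [-0.001, 0.651, 0.759, -0.0]
wrist_force: [1.1, -0.2, -2.2]
finger_gap: 0.0541
```

servo_tool([
  {"dx": 2,"dy": -35,"dz": 0,"rx": 0,"ry": 0,"rz": 0,"fingers": 1},
  {"dx": 2,"dy": -35,"dz": 0,"rx": 0,"ry": 0,"rz": 0,"fingers": 1},
  {"dx": 0,"dy": -30,"dz": 0,"rx": 0,"ry": 0,"rz": 0,"fingers": 1},
  {"dx": 0,"dy": -20,"dz": 0,"rx": 0,"ry": 0,"rz": 0,"fingers": 1},
  {"dx": 0,"dy": -10,"dz": 0,"rx": 0,"ry": 0,"rz": 0,"fingers": 1},
  {"dx": 0,"dy": 0,"dz": 0,"rx": 0,"ry": 0,"rz": 0,"fingers": 1},
  {"dx": 0,"dy": 0,"dz": 0,"rx": 0,"ry": 0,"rz": 0,"fingers": 1},
])

```text
clock: 7.95
tcp_pos: [0.5227, -0.2336, 0.2054]
orientation: [-0.001, 0.651, 0.759, 0.0]
wrist_force: [0.4, -0.1, -2.0]
finger_gap: 0.0539
```

servo_tool([
  {"dx": 1,"dy": -15,"dz": -10,"rx": 0,"ry": 0,"rz": 0,"fingers": 1},
  {"dx": 0,"dy": -7,"dz": -25,"rx": 0,"ry": 0,"rz": 0,"fingers": 1},
  {"dx": 0,"dy": 0,"dz": -25,"rx": 0,"ry": 0,"rz": 0,"fingers": 1},
  {"dx": 0,"dy": 0,"dz": -10,"rx": 0,"ry": 0,"rz": 0,"fingers": 1},
  {"dx": 0,"dy": 0,"dz": 0,"rx": 0,"ry": 0,"rz": 0,"fingers": 1},
  {"dx": 0,"dy": 0,"dz": 0,"rx": 0,"ry": 0,"rz": 0,"fingers": 1},
])

```text
clock: 8.55
tcp_pos: [0.5246, -0.2561, 0.1364]
orientation: [0.0, 0.651, 0.759, 0.0]
wrist_force: [-0.0, -0.4, -1.9]
finger_gap: 0.054
```

```bash
python3 - <<'E'
from h import *
s=env.get_state(); t=s["tcp_pos"]; print(t.round(4),s["wrist_force"].round(1),s["ft_torque"].round(2))
im=[]
for n,b in(("scene",(210,310,100,240)),("top",(170,270,400,540))):
    c=read_camera(n); k=5.5; i=cv2.resize(c["img"],None,fx=k,fy=k,interpolation=cv2.INTER_CUBIC)
    for p,L,g,z,col in(([t[0],t[1],.153],.14,.04,t[2]-.0522,(255,0,0)),([.5236,-.2557,.153],.14,.03,.047,(0,255,0))):
        for P in corners(p,L,g,z): cv2.circle(i,tuple(int(round((v+.5)*k)) for v in w2px(c,P)),2,col,-1)
    b=[int(v*k) for v in b]; im.append(i[b[0]:b[1],b[2]:b[3],::-1])
o=np.vstack(im); cv2.imwrite("pics/pre.png",cv2.resize(o,None,fx=590/o.shape[0],fy=590/o.shape[0],interpolation=cv2.INTER_AREA))
E
```

```text
[ 0.5246 -0.2561  0.1364] [-0.  -0.4 -1.9] [-0.02  0.01  0.03]
```

View pics/pre.png

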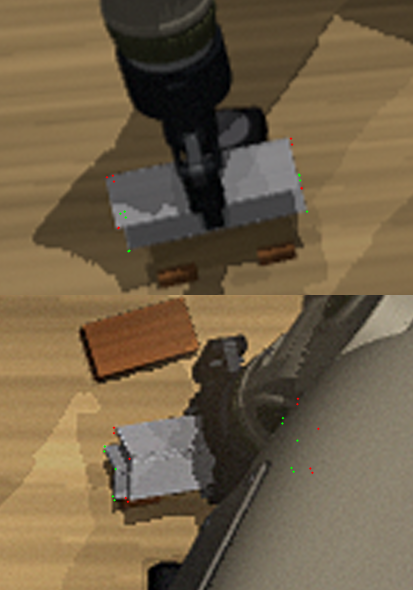

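The scene part shows the red predicted corners on the ends of the held angle (108,178)/(290,140), so it sits level and centred in the hand, aligned over the narrow one (green). The wooden block computes to x≈0.61, about 30 mm clear of the fingers. Lowering.

servo_tool([
  {"dx": -1,"dy": 0,"dz": -8,"rx": 0,"ry": 0,"rz": 0,"fingers": 1},
  {"dx": 0,"dy": 0,"dz": -8,"rx": 0,"ry": 0,"rz": 0,"fingers": 1},
  {"dx": 0,"dy": 0,"dz": -6,"rx": 0,"ry": 0,"rz": 0,"fingers": 1},
  {"dx": 0,"dy": 0,"dz": -5,"rx": 0,"ry": 0,"rz": 0,"fingers": 1},
  {"dx": 0,"dy": 0,"dz": -4,"rx": 0,"ry": 0,"rz": 0,"fingers": 1},
  {"dx": 0,"dy": 0,"dz": -2,"rx": 0,"ry": 0,"rz": 0,"fingers": 1},
  {"dx": 0,"dy": 0,"dz": 0,"rx": 0,"ry": 0,"rz": 0,"fingers": 1},
  {"dx": 0,"dy": 0,"dz": 0,"rx": 0,"ry": 0,"rz": 0,"fingers": 1},
])

```text
clock: 9.45
tcp_pos: [0.5233, -0.2564, 0.1031]
orientation: [0.0, 0.651, 0.759, 0.0]
wrist_force: [-0.1, -0.4, -1.8]
finger_gap: 0.054
```

servo_tool([
  {"dx": 0,"dy": 0,"dz": -1,"rx": 0,"ry": 0,"rz": 0,"fingers": 1},
  {"dx": 0,"dy": 0,"dz": -1,"rx": 0,"ry": 0,"rz": 0,"fingers": 1},
  {"dx": 0,"dy": 0,"dz": -1,"rx": 0,"ry": 0,"rz": 0,"fingers": 1},
  {"dx": 0,"dy": 0,"dz": 0,"rx": 0,"ry": 0,"rz": 0,"fingers": 1},
])

```text
clock: 9.85
tcp_pos: [0.5234, -0.2563, 0.1]
orientation: [0.0, 0.651, 0.759, 0.0]
wrist_force: [0.2, 0.4, -1.7]
finger_gap: 0.0542
```

servo_tool([
  {"dx": 0,"dy": 0,"dz": -1,"rx": 0,"ry": 0,"rz": 0,"fingers": 1},
  {"dx": 0,"dy": 0,"dz": 0,"rx": 0,"ry": 0,"rz": 0,"fingers": 1},
  {"dx": 0,"dy": 0,"dz": 0,"rx": 0,"ry": 0,"rz": 0,"fingers": 1},
])

```text
clock: 10.15
tcp_pos: [0.5237, -0.2565, 0.0996]
orientation: [0.001, 0.651, 0.759, 0.0]
wrist_force: [-0.2, 0.5, 4.9]
finger_gap: 0.054
```

servo_tool([
  {"dx": 0,"dy": 0,"dz": -1,"rx": 0,"ry": 0,"rz": 0,"fingers": 1},
  {"dx": 0,"dy": 0,"dz": 0,"rx": 0,"ry": 0,"rz": 0,"fingers": 1},
  {"dx": 0,"dy": 0,"dz": 0,"rx": 0,"ry": 0,"rz": 0,"fingers": 1},
])

```text
clock: 10.45
tcp_pos: [0.5237, -0.2565, 0.0995]
orientation: [0.001, 0.651, 0.759, 0.0]
wrist_force: [-1.6, 1.8, 10.4]
finger_gap: 0.0539
```

Contact came at the expected height (TCP about 0.0995). Releasing slowly.

servo_tool([
  {"dx": 0,"dy": 0,"dz": 0,"rx": 0,"ry": 0,"rz": 0,"fingers": -0.2},
  {"dx": 0,"dy": 0,"dz": 0,"rx": 0,"ry": 0,"rz": 0,"fingers": -0.35},
  {"dx": 0,"dy": 0,"dz": 0,"rx": 0,"ry": 0,"rz": 0,"fingers": -0.5},
  {"dx": 0,"dy": 0,"dz": 0,"rx": 0,"ry": 0,"rz": 0,"fingers": -0.8},
  {"dx": 0,"dy": 0,"dz": 0,"rx": 0,"ry": 0,"rz": 0,"fingers": -0.8},
  {"dx": 0,"dy": 0,"dz": 0,"rx": 0,"ry": 0,"rz": 0,"fingers": -0.8},
], newtons=20)

```text
clock: 11.05
tcp_pos: [0.5231, -0.2562, 0.0976]
orientation: [-0.0, 0.651, 0.759, -0.0]
wrist_force: [-0.1, 0.8, 0.1]
finger_gap: 0.0767
```

Free of the part. Retreating straight up, then back toward the base to clear the view.

servo_tool([
  {"dx": 0,"dy": 0,"dz": 10,"rx": 0,"ry": 0,"rz": 0,"fingers": -0.8},
  {"dx": 0,"dy": 0,"dz": 20,"rx": 0,"ry": 0,"rz": 0,"fingers": -0.8},
  {"dx": 0,"dy": 0,"dz": 30,"rx": 0,"ry": 0,"rz": 0,"fingers": -0.8},
  {"dx": 0,"dy": 0,"dz": 40,"rx": 0,"ry": 0,"rz": 0,"fingers": -0.8},
  {"dx": 0,"dy": 0,"dz": 40,"rx": 0,"ry": 0,"rz": 0,"fingers": -1},
  {"dx": -20,"dy": -30,"dz": 20,"rx": 0,"ry": 0,"rz": 0,"fingers": -1},
  {"dx": -35,"dy": -35,"dz": 0,"rx": 0,"ry": 0,"rz": 0,"fingers": -1},
  {"dx": -35,"dy": -35,"dz": 0,"rx": 0,"ry": 0,"rz": 0,"fingers": -1},
])

```text
clock: 11.85
tcp_pos: [0.4331, -0.3573, 0.2601]
orientation: [0.002, 0.65, 0.76, -0.0]
wrist_force: [1.5, -0.4, -0.3]
finger_gap: 0.0857
```

servo_tool([
  {"dx": -35,"dy": -35,"dz": 0,"rx": 0,"ry": 0,"rz": 0,"fingers": -1},
  {"dx": -35,"dy": -35,"dz": 0,"rx": 0,"ry": 0,"rz": 0,"fingers": -1},
  {"dx": -35,"dy": -35,"dz": 0,"rx": 0,"ry": 0,"rz": 0,"fingers": -1},
  {"dx": -20,"dy": -20,"dz": 0,"rx": 0,"ry": 0,"rz": 0,"fingers": -1},
  {"dx": 0,"dy": 0,"dz": 0,"rx": 0,"ry": 0,"rz": 0,"fingers": -1},
  {"dx": 0,"dy": 0,"dz": 0,"rx": 0,"ry": 0,"rz": 0,"fingers": -1},
  {"dx": 0,"dy": 0,"dz": 0,"rx": 0,"ry": 0,"rz": 0,"fingers": -1},
])

```text
clock: 12.55
tcp_pos: [0.3088, -0.4806, 0.2583]
orientation: [0.0, 0.651, 0.759, 0.0]
wrist_force: [0.3, 0.7, -1.0]
finger_gap: 0.0858
```

```bash
sed -e 's/((237,238),(383,253),.14,.04,.04)/((468,225),(171,281),.14,.04,.047)/' -e '/narrow_angle=/s/,narrow_angle=.*$/)/' -e 's/,"narrow_angle")/)/' -e '/^i=/d;/crop/d' m.py > m2.py
cat >> m2.py <<'E'
im=[]
for c,b in((cs,(230,320,110,230)),(ct,(180,270,410,530))):
    k=5; i=cv2.resize(c["img"],None,fx=k,fy=k,interpolation=cv2.INTER_CUBIC)
    for P in corners([.5236,-.2557,.153],.14,.03,.047): cv2.circle(i,tuple(int(round((v+.5)*k)) for v in w2px(c,P)),2,(0,255,0),-1)
    im.append(i[b[0]*k:b[1]*k,b[2]*k:b[3]*k,::-1])
o=np.vstack(im); cv2.imwrite("pics/fin.png",cv2.resize(o,None,fx=.66,fy=.66,interpolation=cv2.INTER_AREA))
E
python3 m2.py
```

```text
long_angle top [ 0.5244 -0.2585  0.1532] [np.float64(0.042)]
long_angle scene [ 0.5209 -0.259   0.1428] [np.float64(0.051)]
long_angle both [ 0.5232 -0.2588  0.1489] [np.float64(0.061), np.float64(0.088)]
short_angle top [0.5376 0.1166 0.2636] [np.float64(0.033)]
short_angle scene [0.5356 0.1173 0.275 ] [np.float64(0.094)]
short_angle both [0.5368 0.1165 0.2693] [np.float64(0.041), np.float64(0.101)]
```

View pics/fin.png

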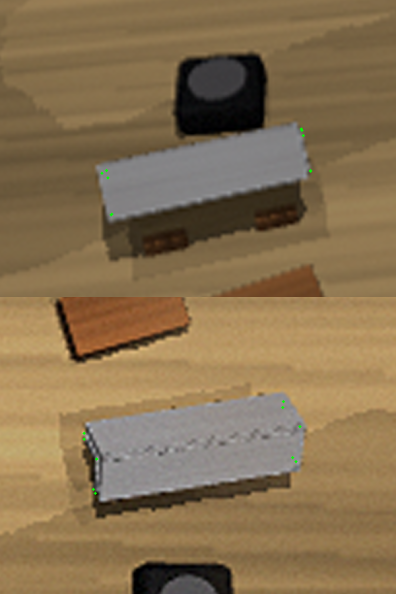

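The long angle covers the narrow one and its ends are level to about 3 mm. In the scene part its ends are at (98,170) and (308,170), and the green points mark the narrow one's starting corners. Everything is at rest, so I'm handing in.

```bash
python3 -c "
from workcell import job; print(job.hand_in())"
```

```text
the job is handed in; nothing more can be done
None
```

I took the 140 mm grey angle off the rail, lowered it onto the narrow one until it made contact at the expected height, and let go. I then backed the arm well clear and handed in at about 13 s on the clock. The hand-in gave no verdict.

**Last checks, fitted from both cameras:**
- **Long angle:** at (0.523, −0.259) with yaw 0.149. The narrow one started at (0.524, −0.256) with yaw 0.155, so they differ by under 1 mm across, about 3 mm along and under 0.01 rad.
- **Short angle:** still within about 1 mm of its start.

**Less certain:**
- **Narrow angle:** it is now hidden under the long one. I could not measure it directly and infer that it stayed put from the nesting height and position.
- **Gripper opening:** it read about 54–55 mm while holding, against the 56.6 mm I expected. The angle still sat level and centred in the hand.
- **Camera fits:** the two cameras disagree by 2–4 mm on x, which is within the limits.

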